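# Feed a sealed moisture tin through the counterweighted flap

### The job

With the fingertips, push the lidded moisture tin along the deck of the grey feed chute, over the orange counterweighted flap and all the way into the bay behind it, then take the fingers out so that the flap swings fully shut behind the tin. Only push the tin: do not lift it or tip it over; it must end upright and at rest in the bay. Leave the open tin, the timer and the slotted weight where they are.

Things in the scene. Friction and masses are not known exactly. Their poses are not given: they have to be found in the camera images.
- chute: Grey and aluminium feed chute, fixed, 250 mm long, 112 mm wide; place and yaw vary. Origin on the bench top, midway across, straight under the shut flap; +x is the feed direction, y across, z up. Level floor 50 mm above the bench: deck before the flap, bay behind it, all open from above; nothing of it is higher than 85 mm above the bench, flap and raised counterweight included.
- deck (a point): Middle of the deck's top, at chute x = -59 mm, 50 mm above the bench; axes as the chute's. Deck from chute x = -112 mm to the flap, y = +-56 mm, no rim at its rear end and sides; from x = -26 to -4 mm two cheeks narrow the lane from y = +-40 to +-32 mm, 19 mm above the deck.
- bay (a point): Middle of the bay's floor, at chute x = 93 mm, 50 mm above the bench, level with the deck; axes as the chute's. Inside of lane and bay: y = +-32 mm up to the rubber buffer at chute x = 131 mm; walls 23 mm above the floor.
- flap (a joint): Orange flap, 20 mm wide, 4 mm thick, standing 30 mm up through a slot in the floor at the middle of the lane, hinged 16 mm below the floor; a dark counterweight beside the chute (y = 60 to 78 mm) keeps it upright. rad: 0 = shut; opens only towards chute +x; at 1.21 its tip is at floor level, chute x = 43 mm, and parts slide over it. 1 to 2 N opens it; left free it shuts within 1 s.
- flap_hinge (a point): Point on the flap's axle, at the middle of the lane, 34 mm above the bench; axes as the chute's.
- sealed_tin: The lidded moisture tin, aluminium, round, 56 mm diameter, 32 mm high, about 150 to 230 g, loose, standing on the deck before the flap, up to 22 mm off the lane's middle. Origin at the centre of its underside, z up. Its rear rim must be past chute x = 46 mm for the flap to close behind it.
- open_tin: Open moisture tin without lid with brown soil in it, 61 mm diameter, 34 mm high, standing on the bench beyond the chute; leave it. Origin at the centre of its underside.
- timer: White timer with red buttons, 60 x 60 x 18 mm, on the bench left of the chute; leave it. Origin at the centre of its underside.
- dead_weight: Black slotted weight, 68 x 68 x 20 mm, on the bench right of the chute, near the front edge; leave it. Origin at the centre of its underside.
Mind the look-alikes: they are no part of the job. What is shaped like the sealed_tin but blue is not meant.

How it is judged (in metres and radians):
On the way:
1. the tin has pushed the flap down and is sliding over it (value of joint flap above 1 rad and x of sealed_tin in the frame of chute between 0.015 and 0.07 m and z of sealed_tin in the frame of chute below 0.058 m and y of sealed_tin in the frame of chute between -0.015 and 0.015 m), for 0.1 s.
At the end, for the whole second after the job is handed in: The flap is shut (within 0.08 rad of upright) and the sealed tin stands upright (within 0.08 rad) and at rest on the bay floor behind it (value of joint flap below 0.08 rad and x of sealed_tin in the frame of chute between 0.028 and 0.11 m and y of sealed_tin in the frame of chute between -0.015 and 0.015 m and z of sealed_tin in the frame of chute between 0.046 and 0.054 m and angle between sealed_tin's own z axis and vertical below 0.08 rad and linear speed of sealed_tin below 0.02 m/s); the robot touches nothing.
It fails at once if the tin is lifted more than 15 mm off the deck (z of sealed_tin in the frame of chute above 0.065 m).
It fails at once if the tin is tipped over (angle between sealed_tin's own z axis and vertical above 0.5 rad).
It fails at once if the tin falls off the chute (height (world z) of sealed_tin below 0.03 m).
It fails at once if the open tin, the timer or the slotted weight is moved more than 15 mm (distance of any of open_tin, timer, dead_weight from where it was at the start of the episode above 0.015 m).
It also fails if it takes over 51 s, if anything falls off the work surface, if the arm or the gripper's body presses on something with over 40 N, if the wrist force passes 120 N, or if a joint passes its speed limit or range.

### The arm

A 7-joint arm with a two-finger parallel gripper is mounted at the origin on a cart in front of the work surface, level with it; the furniture and walls round the work are solid. World frame = base frame: x ahead of the robot, y to its left, z up, the work surface at z = 0. Lengths are in mm, angles in rad, forces in N, time in s.
With the tool pointing down it reaches from about 375 to 925 mm from the base axis. Payload 3.1 kg.
Tool frame: the origin (TCP) lies between the finger pads; the fingertips stand 11 mm ahead of it and the grasp point (between the pads) lies 8 mm behind it (arm.finger_overhang is the distance from the TCP to the fingertips, in mm); z points along the fingers, y is the direction in which the jaws open and shut (so a half turn about z gives the same grasp; the last joint's range is limited). The gripper opens to 85 mm and grips with 20 to 120 N. Pads are 22 mm wide; open, the fingers measure 114 mm over their backs; the gripper's body (76 mm by 85 mm) begins 54 mm behind the grasp point. The pads swing forward as they close: fully open they stand 13 mm farther back than shut.
Start: joints at [1.181, 0.383, 0.044, 1.598, -0.018, 1.161, -0.05], TCP at [187.009, -622.52, 242.269] pointing down, gripper open.
Joint ranges: [-2.61, 2.61], [-0.41, 2.15], [-1.48, 1.57], [0, 2.5], [-1.57, 4.71], [0.05, 1.97], [-2.85, 2.85]. Speed limits (rad/s): [2.79, 2.79, 3.14, 3.14, 3.14, 3.14, 3.14].

### API

Orientations are given as a rotation vector (axis times angle).
In Python, from workcell import arm gives the robot as it stands.
- The arm moves only by the tool servo_tool, never from a script. Its arguments are lists of equal length, an entry for each row: "rot": the turn, a rotation vector about the tool's x, y, z normalised to -1 to 1, where 1 is 0.5 rad, a list of three; "xyz": the shift along the tool's x, y, z normalised to -1 to 1, where 1 is 50 cm, a list of three; "hand": the gripper command: -1 is fully open, 1 is shut, values between are in proportion. A call has 1 to 10 rows; each row is the pose to reach, as a shift and turn from the pose commanded when the call began, along the tool's axes at that moment; what a row does not reach only later rows make up. A row lasts 1/8 s, in which the tool goes at most 62.5 mm and 10.7 degrees, less where a joint would pass 70% of its speed; a pose out of reach is approached as far as the arm can. A call with a number of a shift or a turn outside -1 to 1 is refused whole. A call with a gripper value outside its range is refused whole. The fingers move at their own pace and stop on an object; the grip force is fixed at half the most. Time passes only in rows, so rows that repeat a pose let the fingers close. It gives the time, the measured TCP pose, the force and the opening at its end, in the units of the state.
- arm.observe(): the state, without advancing time (a new reading comes with each control period).
- arm.read_camera(name): name is "scene" or "top" or "wrist"; returns the picture (384x512x3 uint8, red, green, blue); there is no depth.
- arm.calibration(name): a dict with "fx", "fy", "cx", "cy" (pixels), "R" (3x3) and "t" (3): a world point X has camera coordinates R X + t. Camera axes: x right, y down, z forward; pixel columns grow to the right and rows downward; lengths in mm; the calibration is good to about 2 mm. A picture is of the moment at which its call begins: read the wrist's pose just before it. calibration takes no time and is no camera call; for the wrist camera it gives the pose at the moment of the call.
- arm.finish_job(): hands the job in, once; it reports no verdict.
The state is a dict: "t": time; "q": joint angles; "joint_velocities": joint speeds; "joint_torque": joint torques, N m; "position": TCP position; "tool_rot": TCP orientation; "ft_force": force on the tool from outside, world axes, zero at the start; "ft_torque": the same for the moment, N m; "gripper_width": opening from 0.0 (shut) to 1.0 (fully open).
Only numpy, scipy, OpenCV 4.12 (cv2) and the standard library are available. Lean on these libraries where they do the work, as an engineer would, in place of code of your own. Each camera call takes 0.05 s, during which the arm holds its last target.

## Working session

There is one attempt and no reset: what is moved stays moved. The work goes in short steps, Python scripts to look and compute and a tool call to move; the robot and the scene stay as the last step left them, time stands still between calls to the robot, and variables do not carry over. Pictures are saved under pics/ and viewed, and the job is handed in when it is done.

Besides the shell and the picture viewer there is one more tool, called as name(argument=value, ...) on one line, values as JSON. servo_tool: Moves the arm, as the interface text tells. Its arguments: {"type":"object","properties":{"rot":{"type":"array"},"xyz":{"type":"array"},"hand":{"type":"array"}},"required":["rot","xyz","hand"]}

```bash
ls; mkdir -p pics; python3 - <<'E'
from workcell import arm
import cv2
print(arm.observe())
for n in("scene","top"):
    im=arm.read_camera(n); cv2.imwrite(f"pics/{n}0.png",im[:,:,::-1]); print(n,arm.calibration(n))
E
```

```text
pics
{'t': 0.0, 'q': array([ 1.18119915,  0.38385819,  0.04383009,  1.59956995, -0.01791213,
        1.16119062, -0.04988194]), 'joint_velocities': array([-0.00104474,  0.00113679,  0.00069883,  0.00070292, -0.0013085 ,
        0.00071243,  0.00015343]), 'joint_torque': array([-4.96425139e-05, -4.33462358e+01,  1.02426834e+00, -2.49515676e+01,
        1.05683226e-02,  1.13206508e-02, -3.51887500e-06]), 'position': array([ 186.72800841, -621.6516359 ,  240.8739375 ]), 'tool_rot': array([-3.10563697e+00, -4.56503951e-01,  8.01946886e-04]), 'ft_force': array([ 0.20549936, -0.93776494,  0.62790522]), 'ft_torque': array([ 0.00944382, -0.02523969,  0.00957957]), 'gripper_width': 0.9972220571575863}
scene {'fx': 416.01281501487153, 'fy': 416.01281501487153, 'cx': 261.5922351490021, 'cy': 197.4901385896161, 'R': array([[-0.76333107, -0.64588504, -0.01257756],
       [-0.40802512,  0.4971311 , -0.76575202],
       [ 0.50084047, -0.57939035, -0.64301294]]), 't': array([658.43387322, 146.55557039, 967.74242435])}
top {'fx': 374.9460771700225, 'fy': 374.9460771700225, 'cx': 254.0167177259559, 'cy': 191.6043154459726, 'R': array([[-0.01549261, -0.99983459, -0.00952779],
       [-0.98837549,  0.016755  , -0.15110647],
       [ 0.15124111,  0.007076  , -0.98847158]]), 't': array([322.45597738, 595.76154066, 898.40464559])}
```

View pics/scene0.png

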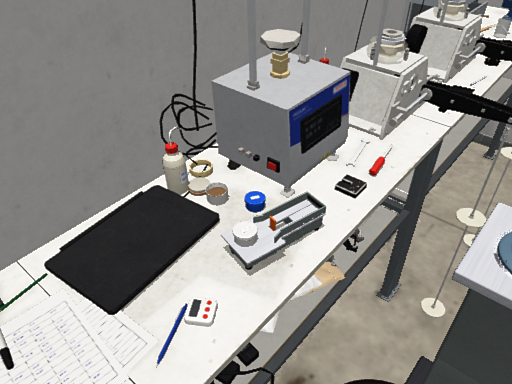

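View pics/top0.png

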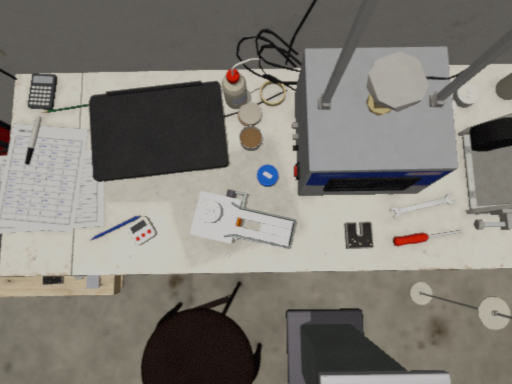

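```bash
python3 - <<'E'
import cv2
a=cv2.imread("pics/top0.png")[160:260,180:310]; cv2.imwrite("pics/topc.png",cv2.resize(a,None,fx=6,fy=6,interpolation=cv2.INTER_CUBIC))
a=cv2.imread("pics/scene0.png")[180:275,210:335]; cv2.imwrite("pics/scc.png",cv2.resize(a,None,fx=6,fy=6,interpolation=cv2.INTER_CUBIC))
E
```

```text
(no output)
```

View pics/topc.png

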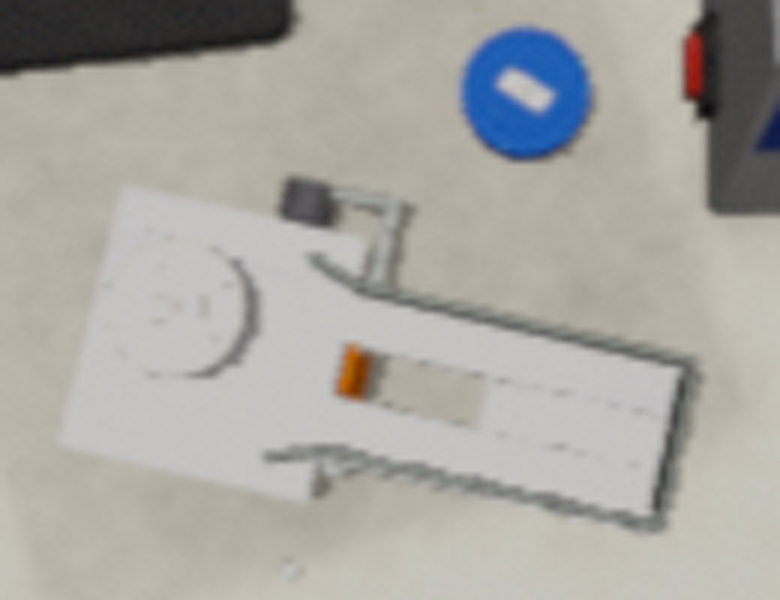

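View pics/scc.png

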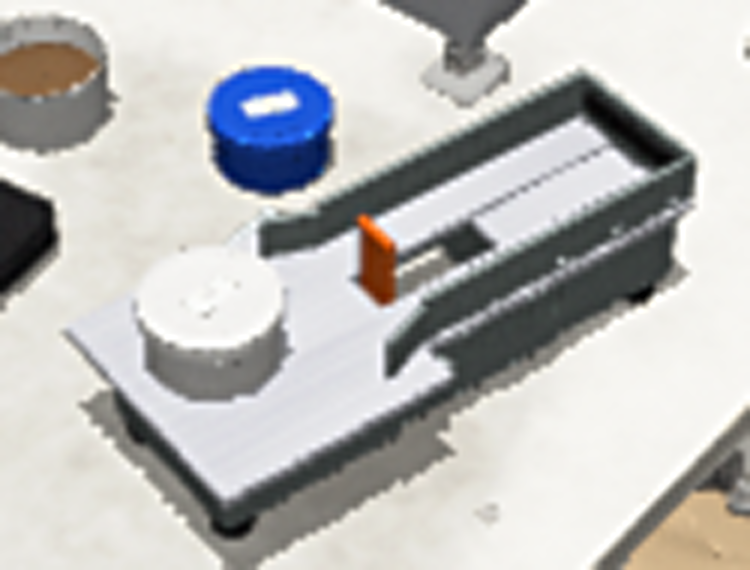

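```bash
cat > h.py <<'E'
import numpy as np
from workcell import arm
def ray(n,u,v,z):
    c=arm.calibration(n);d=c["R"].T@np.array([(u-c["cx"])/c["fx"],(v-c["cy"])/c["fy"],1]);o=-c["R"].T@c["t"]
    return o+d*(z-o[2])/d[2]
def proj(n,X):
    c=arm.calibration(n);p=c["R"]@X+c["t"];return np.array([c["fx"]*p[0]/p[2]+c["cx"],c["fy"]*p[1]/p[2]+c["cy"]])
T=lambda u,v:("top",u/6+180,v/6+160)
S=lambda u,v:("scene",u/6+210,v/6+180)
E
python3 - <<'E'
from h import *
from scipy.optimize import least_squares
obs=[(T(122,187),(-112,56,50)),(T(62,445),(-112,-56,50)),(T(308,500),(None,-56,50)),(T(353,347),(0,10,80)),(T(345,397),(0,-10,80)),
(S(68,332),(-112,56,50)),(S(228,500),(-112,-56,50)),(S(362,215),(0,10,80)),(S(390,246),(0,-10,80)),(S(612,150),(131,None,50))]
obs=[o for o in obs if None not in o[1]]
def W(p,l):
    c,s=np.cos(p[2]),np.sin(p[2]);return np.array([p[0]+c*l[0]-s*l[1],p[1]+s*l[0]+c*l[1],l[2]])
f=lambda p:np.concatenate([proj(o[0],W(p,l))-o[1:] for o,l in obs])
r=least_squares(f,[380,330,-1.8]);print(r.x,r.fun.reshape(-1,2).round(2))
p=r.x
for n in("top",):
  for l in [(131,32,73),(131,-32,73),(138,0,73),(138,36,73),(138,-36,73),(-26,40,69),(-4,-32,69),(68,70,50)]:
    q=proj("top",W(p,l));print(l,(q-[180,160])*6, (proj("scene",W(p,l))-[210,180])*6)
c,s=np.cos(p[2]),np.sin(p[2])
for o in [T(177,307),S(210,287)]:
    X=ray(*o,82);d=X[:2]-p[:2];print(X,c*d[0]+s*d[1],-s*d[0]+c*d[1])
for o in [T(526,92),S(270,105)]: print("blue",ray(*o,32))
print("w",ray("top",359,235,20),ray("top",142,230,18))
E
```

```text
[524.2301352  353.92427671  -1.80344334] [[-0.88 -0.27]
 [-1.59  0.45]
 [-0.66 -0.55]
 [-1.17 -0.75]
 [ 0.13 -1.54]
 [ 0.86 -0.51]
 [ 0.91 -0.42]
 [ 1.47 -0.95]]
(131, 32, 73) [678.64582341 361.57277606] [581.4868302   70.18678343]
(131, -32, 73) [646.53300912 518.19176706] [685.37857703 149.18557642]
(138, 0, 73) [679.7857915  443.25176161] [644.9767003  102.37176812]
(138, 36, 73) [697.65150462 355.61436241] [587.69678071  59.15494281]
(138, -36, 73) [661.71138348 531.91288027] [704.77261126 147.48687053]
(-26, 40, 69) [304.65003681 260.63383091] [269.72860091 219.02069579]
(-4, -32, 69) [317.69978023 445.41301514] [425.60231567 296.7194224 ]
(68, 70, 50) [543.55554861 244.28756901] [408.23225394 123.66187212]
[549.66902074 420.49448904  82.        ] -70.6418167311158 9.405519442216885
[552.2491211  423.59083731  82.        ] -74.24960043781044 11.202235117448616
blue [644.9979013  277.02654538  32.        ]
blue [644.85870048 283.81498372  32.        ]
w [488.93571441  47.88462318  20.        ] [510.54057669 601.90165374  18.        ]
```

servo_tool(rot=[[0,0,0],[0,0,0],[0,0,0],[0,0,0],[0,0,0],[0,0,0],[0,0,0],[0,0,0],[0,0,0]], xyz=[[0.68,-0.57,-0.12],[0.68,-0.57,-0.12],[0.68,-0.57,-0.12],[0.68,-0.57,-0.12],[0.68,-0.57,-0.12],[0.68,-0.57,-0.12],[0.68,-0.57,-0.12],[0.68,-0.57,-0.12],[0.68,-0.57,-0.12]], hand=[0.35,0.35,0.35,0.35,0.35,0.35,0.35,0.35,0.35])

```text
t: 1.23
position: [430.7, -251.1, 302.0]
tool_rot: [3.108, 0.461, -0.001]
ft_force: [-0.4, -0.5, -0.8]
gripper_width: 0.324
```

```bash
cat >> h.py <<'E'
from scipy.spatial.transform import Rotation as Ro
def rel(target,yaw_y=None):
    s=arm.observe();R=Ro.from_rotvec(s["tool_rot"]).as_matrix()
    print("t",s["t"],"pos",s["position"].round(1),"yaw_y",np.degrees(np.arctan2(R[1,1],R[0,1])).round(2),"z",R[:,2].round(3),"w",round(s["gripper_width"],3),"F",s["ft_force"].round(1))
    if target is not None: print("xyz",(R.T@(np.array(target)-s["position"])/500).round(4))
    if yaw_y is not None:
        y=np.radians(yaw_y);yy=np.array([np.cos(y),np.sin(y),0]);z=np.array([0,0,-1.]);G=np.stack([np.cross(yy,z),yy,z],1)
        print("rot",(Ro.from_matrix(R.T@G).as_rotvec()/.5).round(3))
E
python3 - <<'E'
from h import *
rel([450,100,330],-43)
c=arm.calibration("wrist");s=arm.observe();R=Ro.from_rotvec(s["tool_rot"]).as_matrix()
print("campos tool",R.T@(-c["R"].T@c["t"]-s["position"]),"axes",(c["R"]@R).round(2),c["fx"])
E
```

```text
t 1.225 pos [ 430.7 -251.1  302. ] yaw_y -73.14 z [-0.001 -0.    -1.   ] w 0.324 F [-0.4 -0.5 -0.8]
xyz [ 0.2405 -0.6608 -0.0562]
rot [-0.     0.002 -1.052]
campos tool [  70.57849909   -0.43765432 -132.13134948] axes [[ 0.    1.    0.  ]
 [-0.96  0.   -0.28]
 [-0.28  0.    0.96]] 302.8793616539999
```

servo_tool(rot=[[0,0,-1],[0,0,-1],[0,0,-1],[0,0,-1],[0,0,-1],[0,0,-1],[0,0,-1]], xyz=[[0.24,-0.66,-0.06],[0.24,-0.66,-0.06],[0.24,-0.66,-0.06],[0.24,-0.66,-0.06],[0.24,-0.66,-0.06],[0.24,-0.66,-0.06],[0.24,-0.66,-0.06]], hand=[0.35,0.35,0.35,0.35,0.35,0.35,0.35])

```text
t: 2.1
position: [450.7, 100.5, 332.4]
tool_rot: [-2.896, -1.217, -0.001]
ft_force: [0.2, -0.8, 0.1]
gripper_width: 0.326
```

```bash
python3 - <<'E'
from h import *
rel([537,410,260],-13.3)
E
```

```text
t 2.1 pos [450.7 100.5 332.4] yaw_y -44.42 z [ 0.     0.001 -1.   ] w 0.326 F [ 0.2 -0.8  0.1]
xyz [ 0.5629 -0.3099  0.1453]
rot [-0.    -0.002 -1.086]
```

servo_tool(rot=[[0,0,-1],[0,0,-1],[0,0,-1],[0,0,-1],[0,0,-1],[0,0,-1],[0,0,-1]], xyz=[[0.56,-0.31,0.14],[0.56,-0.31,0.14],[0.56,-0.31,0.14],[0.56,-0.31,0.14],[0.56,-0.31,0.14],[0.56,-0.31,0.14],[0.56,-0.31,0.14]], hand=[0.35,0.35,0.35,0.35,0.35,0.35,0.35])

```text
t: 2.98
position: [538.1, 404.7, 260.4]
tool_rot: [2.509, 1.888, -0.005]
ft_force: [0.4, -0.9, 0.4]
gripper_width: 0.327
```

```bash
python3 - <<'E'
from h import *
import cv2,json
rel(None,-13.3)
c=arm.calibration("wrist"); im=arm.read_camera("wrist")[:,:,::-1]
np.savez("w1.npz",**c); cv2.imwrite("pics/w1.png",im); cv2.imwrite("pics/w1b.png",cv2.resize(im,None,fx=1.5625,fy=1.5625,interpolation=cv2.INTER_CUBIC))
E
```

```text
t 2.975 pos [538.1 404.7 260.4] yaw_y -16.1 z [-0.002 -0.003 -1.   ] w 0.327 F [ 0.4 -0.9  0.4]
rot [-0.002  0.007 -0.098]
```

View pics/w1b.png

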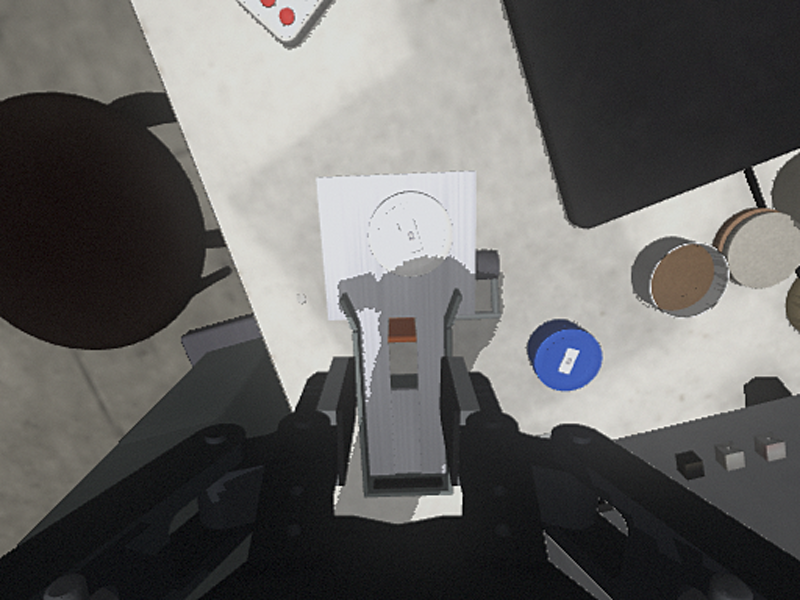

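```bash
python3 - <<'E'
import cv2
a=cv2.imread("pics/w1.png")[100:325,190:330]; cv2.imwrite("pics/w1c.png",cv2.resize(a[:115],None,fx=5,fy=5,interpolation=cv2.INTER_CUBIC));cv2.imwrite("pics/w1d.png",cv2.resize(a[105:],None,fx=5,fy=5,interpolation=cv2.INTER_CUBIC))
E
```

```text
(no output)
```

View pics/w1c.png

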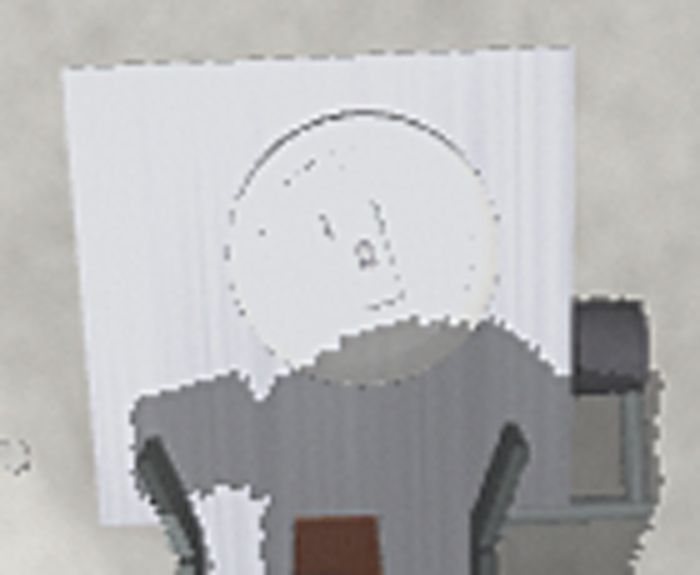

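View pics/w1d.png

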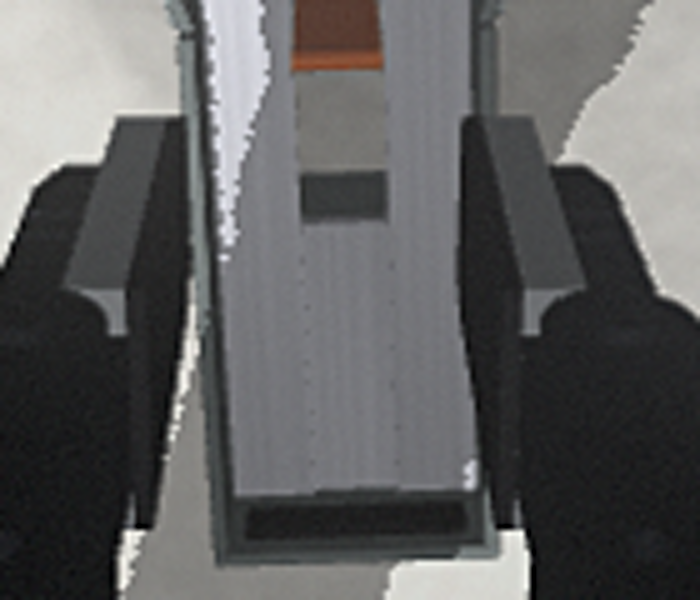

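```bash
cat >> h.py <<'E'
import os
_cal=arm.calibration
class A:
    def calibration(self,n):
        return dict(np.load(n+".npz")) if os.path.exists(n+".npz") else _cal(n)
    def __getattr__(self,k): return getattr(_arm,k)
_arm=arm; arm=A()
E
python3 - <<'E'
from h import *
from scipy.optimize import least_squares
C=lambda u,v:("w1",u/5+190,v/5+100)
D=lambda u,v:("w1",u/5+190,v/5+205)
obs=[(C(64,70),(-112,-56,50)),(C(573,48),(-112,56,50)),(D(292,70),(2,-10,80)),(D(384,70),(2,10,80)),(C(295,517),(-2,-10,50)),(C(378,517),(-2,10,50)),
(D(217,563),(138,-36,73)),(D(498,558),(138,36,73)),
(T(122,187),(-112,56,50)),(T(62,445),(-112,-56,50)),(T(697,362),(138,36,73)),(T(657,528),(138,-36,73)),
(S(68,332),(-112,56,50)),(S(228,500),(-112,-56,50)),(S(583,66),(138,36,73)),(S(693,155),(138,-36,73))]
def W(p,l):
    c,s=np.cos(p[2]),np.sin(p[2]);return np.array([p[0]+c*l[0]-s*l[1],p[1]+s*l[0]+c*l[1],l[2]])
for ob in (obs[:8],obs[8:12],obs[12:],obs):
    f=lambda p:np.concatenate([proj(o[0],W(p,l))-o[1:] for o,l in ob])
    r=least_squares(f,[520,350,-1.8],loss="soft_l1");p=r.x;print(p.round(4),r.fun.reshape(-1,2).round(1).tolist())
    c,s=np.cos(p[2]),np.sin(p[2])
    for o in [C(362,248),T(177,307),S(210,287)]:
        X=ray(*o,82);d=X[:2]-p[:2];print("  tin",X.round(1),(c*d[0]+s*d[1]).round(1),(-s*d[0]+c*d[1]).round(1))
E
```

```text
[527.1628 354.522   -1.8122] [[-0.2, -0.8], [0.2, -0.5], [0.2, -0.2], [-0.1, -0.9], [-0.1, 2.9], [0.0, 2.3], [-0.6, 0.8], [0.6, -0.1]]
  tin [552.3 424.9  82. ] -74.4 7.6
  tin [549.7 420.5  82. ] -69.4 6.1
  tin [552.2 423.6  82. ] -73.1 7.8
[524.1083 353.154   -1.8106] [[-0.3, -0.5], [-1.4, 0.1], [0.5, -0.6], [0.9, 1.1]]
  tin [552.3 424.9  82. ] -76.4 10.4
  tin [549.7 420.5  82. ] -71.5 8.8
  tin [552.2 423.6  82. ] -75.1 10.6
[523.569  358.0106  -1.8001] [[-0.9, -0.3], [0.0, 0.8], [-0.1, -0.3], [1.2, -0.4]]
  tin [552.3 424.9  82. ] -71.7 12.8
  tin [549.7 420.5  82. ] -66.8 11.2
  tin [552.2 423.6  82. ] -70.4 13.0
[526.8396 354.4693  -1.8111] [[-0.6, -0.6], [-0.1, -0.4], [-0.1, -0.1], [-0.4, -0.8], [-0.3, 3.0], [-0.2, 2.4], [-0.7, 0.9], [0.5, -0.0], [-0.8, -1.6], [-1.9, -1.0], [-0.1, -1.7], [0.3, -0.0], [-0.9, -2.2], [-0.6, -1.1], [0.2, -1.3], [1.2, -1.3]]
  tin [552.3 424.9  82. ] -74.5 8.0
  tin [549.7 420.5  82. ] -69.6 6.5
  tin [552.2 423.6  82. ] -73.2 8.2
```

```bash
cat >> h.py <<'E'
P=np.array([527.2,354.5,-1.812])
def CW(x,y,z):
    c,s=np.cos(P[2]),np.sin(P[2]);return np.array([P[0]+c*x-s*y,P[1]+s*x+c*y,z])
def WC(X):
    c,s=np.cos(P[2]),np.sin(P[2]);d=np.array(X[:2])-P[:2];return np.array([c*d[0]+s*d[1],-s*d[0]+c*d[1],X[2]]).round(1)
YY=np.degrees(P[2])+90
def go(x,y,z):
    print("chute now",WC(arm.observe()["position"]));rel(CW(x,y,z),YY)
E
python3 - <<'E'
from h import *
go(-135,7,140)
E
```

```text
chute now [-50.6  -0.7 261.4]
t 3.025 pos [538.6 403.8 261.4] yaw_y -16.18 z [-0.    -0.003 -1.   ] w 0.322 F [ 0.2 -0.4 -1.2]
xyz [0.1701 0.0083 0.2422]
rot [ 0.001  0.007 -0.082]
```

servo_tool(rot=[[0,0,-0.075],[0,0,-0.075],[0,0,-0.075],[0,0,-0.075],[0,0,-0.075],[0,0,-0.075]], xyz=[[0.17,0.008,0.12],[0.17,0.008,0.242],[0.17,0.008,0.242],[0.17,0.008,0.242],[0.17,0.008,0.242],[0.17,0.008,0.242]], hand=[0.42,0.42,0.42,0.42,0.42,0.42])

```text
t: 3.78
position: [566.1, 487.2, 144.7]
tool_rot: [2.474, 1.935, 0.007]
ft_force: [0.0, 0.1, -0.5]
gripper_width: 0.286
```

```bash
python3 - <<'E'
from h import *
import cv2
go(-135,7,68)
c=_arm.calibration("wrist"); im=_arm.read_camera("wrist")[:,:,::-1]
np.savez("w2.npz",**c); cv2.imwrite("pics/w2.png",cv2.resize(im,None,fx=1.5625,fy=1.5625,interpolation=cv2.INTER_CUBIC))
im=_arm.read_camera("scene")[:,:,::-1][120:300,170:370]
cv2.imwrite("pics/s2.png",cv2.resize(im,None,fx=3,fy=3,interpolation=cv2.INTER_CUBIC))
E
```

```text
chute now [-138.1    6.1  144.7]
t 3.775 pos [566.1 487.2 144.7] yaw_y -13.95 z [ 0.004  0.002 -1.   ] w 0.286 F [ 0.   0.1 -0.5]
xyz [-0.0068  0.0013  0.1534]
rot [ 0.007 -0.006 -0.004]Traceback (most recent call last):
  File "<stdin>", line 4, in <module>
NameError: name '_arm' is not defined. Did you mean: 'arm'?
```

```bash
cat >> h.py <<'E'
import cv2
def snap(k,wr=True,sc=True):
    if wr:
        c=arm.calibration("wrist"); im=arm.read_camera("wrist")[:,:,::-1]
        np.savez(f"w{k}.npz",**c); cv2.imwrite(f"pics/w{k}.png",cv2.resize(im,None,fx=1.5625,fy=1.5625,interpolation=cv2.INTER_CUBIC))
    if sc:
        im=arm.read_camera("scene")[:,:,::-1][120:300,170:370]
        cv2.imwrite(f"pics/s{k}.png",cv2.resize(im,None,fx=3,fy=3,interpolation=cv2.INTER_CUBIC))
E
python3 - <<'E'
from h import *
snap(2)
E
```

```text
(no output)
```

View pics/w2.png

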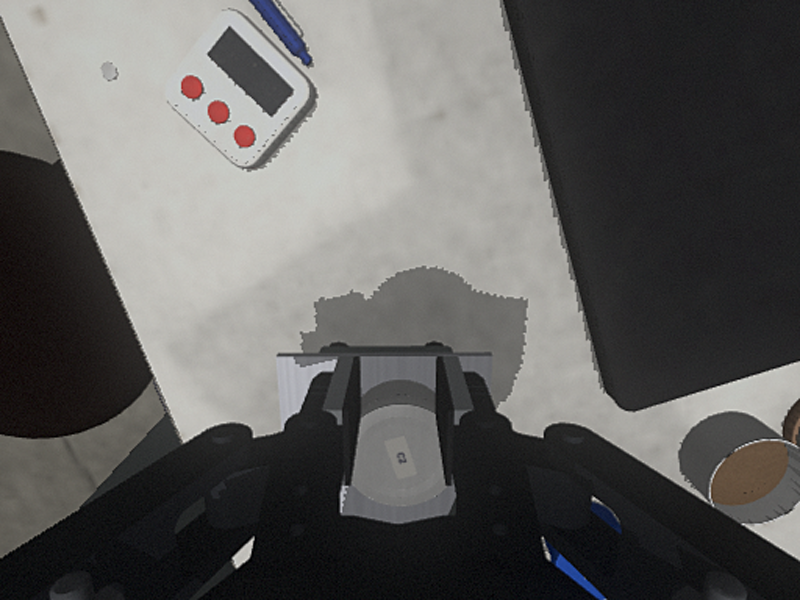

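View pics/s2.png

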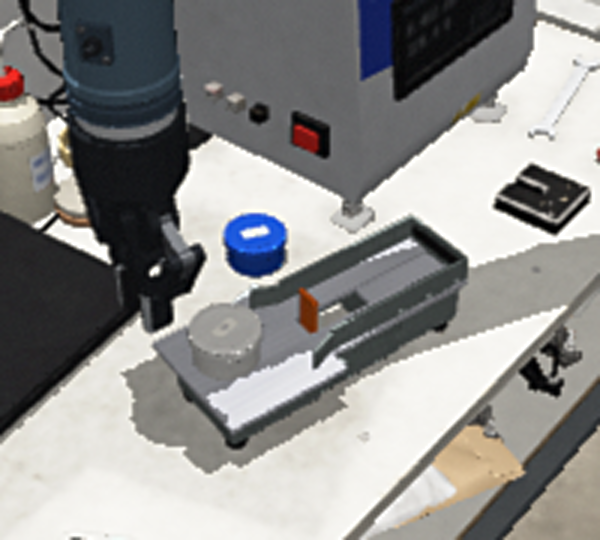

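servo_tool(rot=[[0,0,0],[0,0,0],[0,0,0],[0,0,0]], xyz=[[0,0,0.1],[0,0,0.144],[0,0,0.144],[0,0,0.144]], hand=[0.42,0.42,0.42,0.42])

```text
t: 4.38
position: [564.9, 488.6, 70.9]
tool_rot: [-2.472, -1.937, -0.004]
ft_force: [0.6, -0.5, 0.3]
gripper_width: 0.291
```

```bash
python3 - <<'E'
from h import *
go(-112,7,68)
snap(3)
E
```

```text
chute now [-139.2    4.5   70.9]
t 4.375 pos [564.9 488.6  70.9] yaw_y -13.84 z [ 0.001  0.002 -1.   ] w 0.291 F [ 0.6 -0.5  0.3]
xyz [-0.0544  0.0049  0.0057]
rot [ 0.002 -0.004 -0.001]
```

View pics/w3.png

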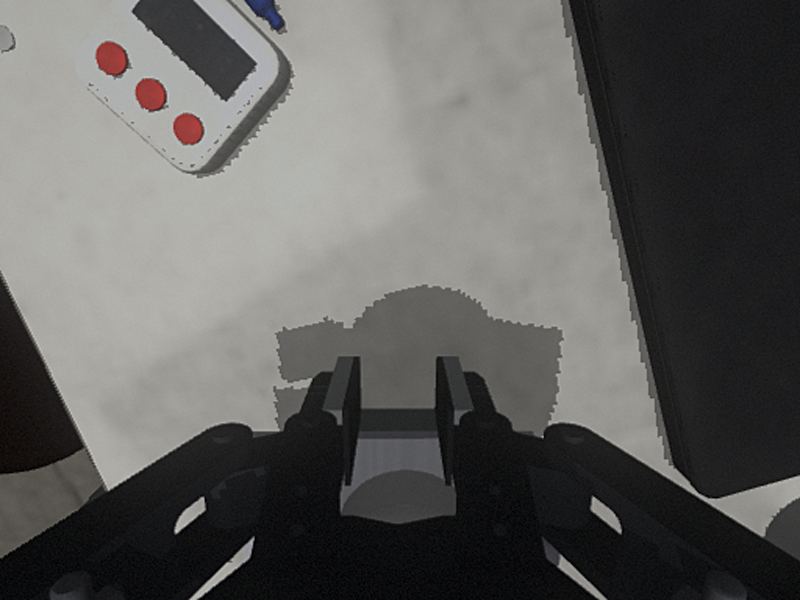

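View pics/s3.png

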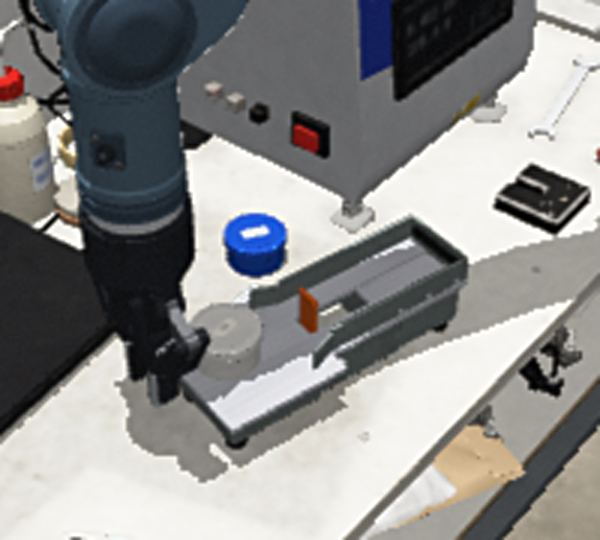

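servo_tool(rot=[[0,0,0],[0,0,0],[0,0,0],[0,0,0],[0,0,0],[0,0,0],[0,0,0],[0,0,0],[0,0,0],[0,0,0]], xyz=[[-0.02,0.003,0.003],[-0.036,0.003,0.003],[-0.046,0.003,0.003],[-0.058,0.002,0.003],[-0.072,0,0.003],[-0.086,-0.002,0.003],[-0.1,-0.005,0.003],[-0.114,-0.008,0.003],[-0.128,-0.01,0.003],[-0.136,-0.011,0.003]], hand=[0.42,0.42,0.42,0.42,0.42,0.42,0.42,0.42,0.42,0.42])

```text
t: 5.72
position: [542.5, 422.6, 67.9]
tool_rot: [-2.473, -1.938, -0.0]
ft_force: [0.0, 1.4, -0.2]
gripper_width: 0.288
```

```bash
python3 - <<'E'
from h import *
go(-112,0,68)
snap(4)
E
```

```text
chute now [-69.8  -1.4  67.9]
t 5.725 pos [542.5 422.6  67.9] yaw_y -13.84 z [ 0.  0. -1.] w 0.288 F [ 0.   1.4 -0.2]
xyz [ 0.0845  0.0028 -0.0002]
rot [ 0.    -0.    -0.001]
```

View pics/w4.png

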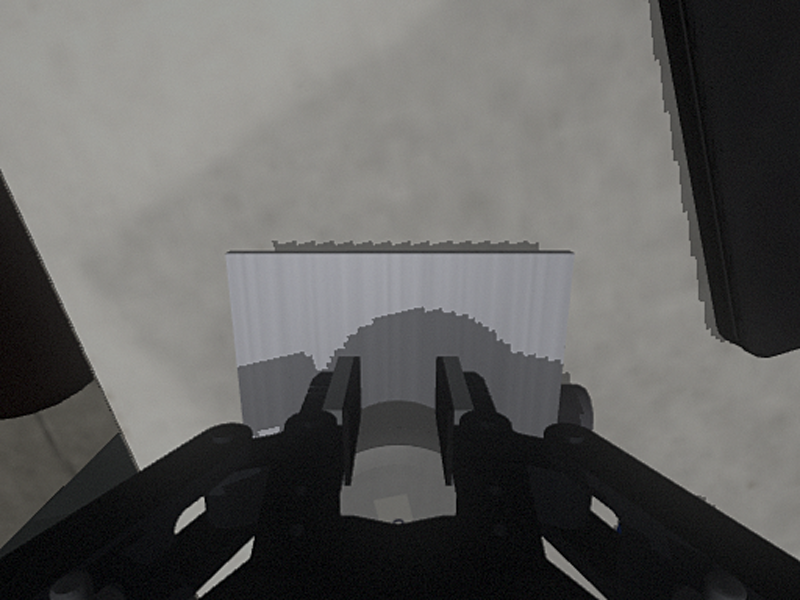

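View pics/s4.png

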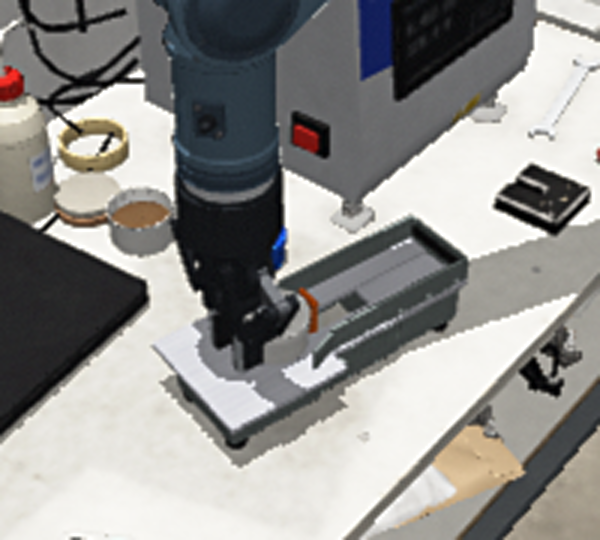

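```bash
python3 - <<'E'
from h import *
for u,v in((226,252),(573,252)): print(WC(ray("w4",u/1.5625,v/1.5625,50)))
E
```

```text
[-112.2  -56.7   50. ]
[-112.2   54.9   50. ]
```

servo_tool(rot=[[0,0,0],[0,0,0],[0,0,0],[0,0,0],[0,0,0],[0,0,0],[0,0,0],[0,0,0],[0,0,0],[0,0,0]], xyz=[[-0.014,0,0],[-0.028,0,0],[-0.042,0,0],[-0.056,0,0],[-0.07,0,0],[-0.084,0,0],[-0.098,0,0],[-0.112,0,0],[-0.126,0,0],[-0.14,0,0]], hand=[0.42,0.42,0.42,0.42,0.42,0.42,0.42,0.42,0.42,0.42])

```text
t: 7.08
position: [525.7, 354.2, 67.6]
tool_rot: [2.473, 1.937, -0.001]
ft_force: [0.2, 2.0, 0.5]
gripper_width: 0.291
```

```bash
python3 - <<'E'
from h import *
go(52,-1,68)
snap(5)
E
```

```text
chute now [ 0.7 -1.3 67.6]
t 7.075 pos [525.7 354.2  67.6] yaw_y -13.84 z [-0. -0. -1.] w 0.291 F [0.2 2.  0.5]
xyz [-0.1027  0.0007 -0.0006]
rot [-0.     0.001 -0.001]
```

View pics/w5.png

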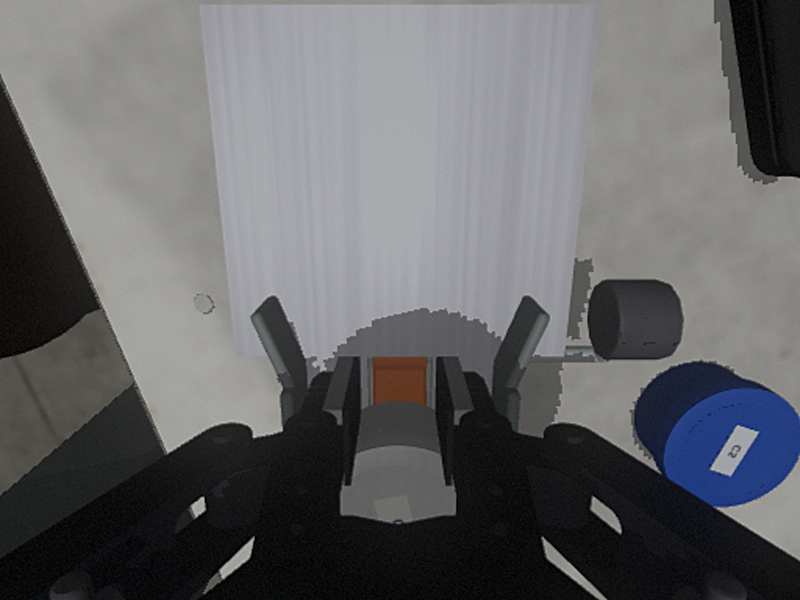

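View pics/s5.png

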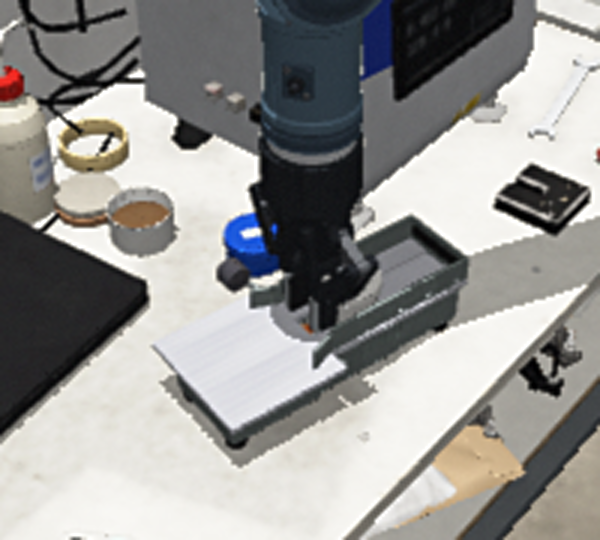

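servo_tool(rot=[[0,0,0],[0,0,0],[0,0,0],[0,0,0],[0,0,0],[0,0,0],[0,0,0],[0,0,0],[0,0,0],[0,0,0]], xyz=[[-0.014,0,0],[-0.028,0,0],[-0.042,0,0],[-0.056,0,0],[-0.07,0,0],[-0.084,0,0],[-0.094,0,0],[-0.1,0,0],[-0.104,0,0],[-0.105,0,0]], hand=[0.42,0.42,0.42,0.42,0.42,0.42,0.42,0.42,0.42,0.42])

```text
t: 8.43
position: [513.4, 303.9, 67.8]
tool_rot: [2.473, 1.938, 0.0]
ft_force: [0.7, 1.0, 0.5]
gripper_width: 0.289
```

```bash
python3 - <<'E'
from h import *
go(52,-1,68)
snap(6)
E
```

```text
chute now [52.4 -1.3 67.8]
t 8.425 pos [513.4 303.9  67.8] yaw_y -13.83 z [ 0.  0. -1.] w 0.289 F [0.7 1.  0.5]
xyz [ 0.0009  0.0006 -0.0004]
rot [ 0. -0. -0.]
```

View pics/w6.png

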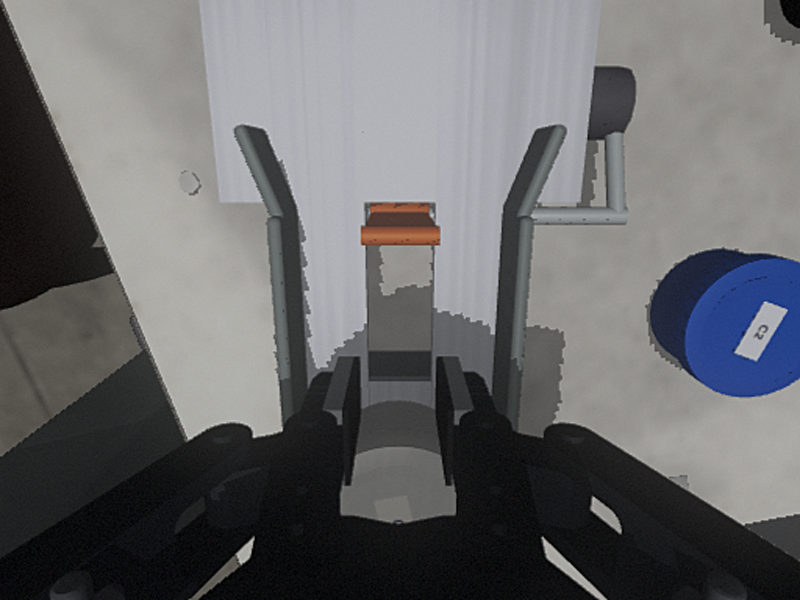

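View pics/s6.png

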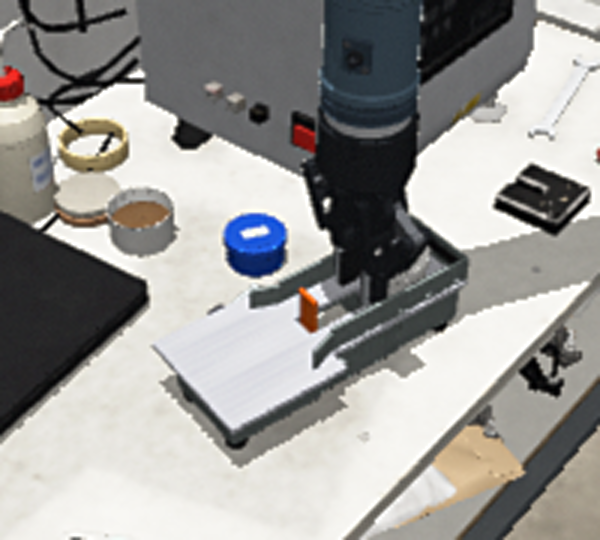

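servo_tool(rot=[[0,0,0],[0,0,0],[0,0,0],[0,0,0],[0,0,0],[0,0,0],[0,0,0]], xyz=[[0.014,0,0],[0.014,0,0],[0.014,0,-0.06],[0.014,0,-0.16],[0.06,0,-0.28],[0.16,0,-0.34],[0.16,0,-0.34]], hand=[0.42,0.42,0.42,0.42,0.42,0.42,0.42])

```text
t: 9.4
position: [532.2, 388.4, 242.6]
tool_rot: [-2.464, -1.942, -0.015]
ft_force: [-0.9, 1.7, 0.3]
gripper_width: 0.29
```

```bash
python3 - <<'E'
from h import *
go(52,-1,68)
snap(7)
a=arm.read_camera("top")[:,:,::-1][100:260,130:380]; cv2.imwrite("pics/t7.png",cv2.resize(a,None,fx=3,fy=3,interpolation=cv2.INTER_CUBIC))
E
```

```text
chute now [-34.1  -3.2 242.6]
t 9.4 pos [532.2 388.4 242.6] yaw_y -13.52 z [ 0.005  0.009 -1.   ] w 0.29 F [-0.9  1.7  0.3]
xyz [-0.1756  0.0026  0.3475]
rot [ 0.005 -0.019  0.011]
```

View pics/w7.png

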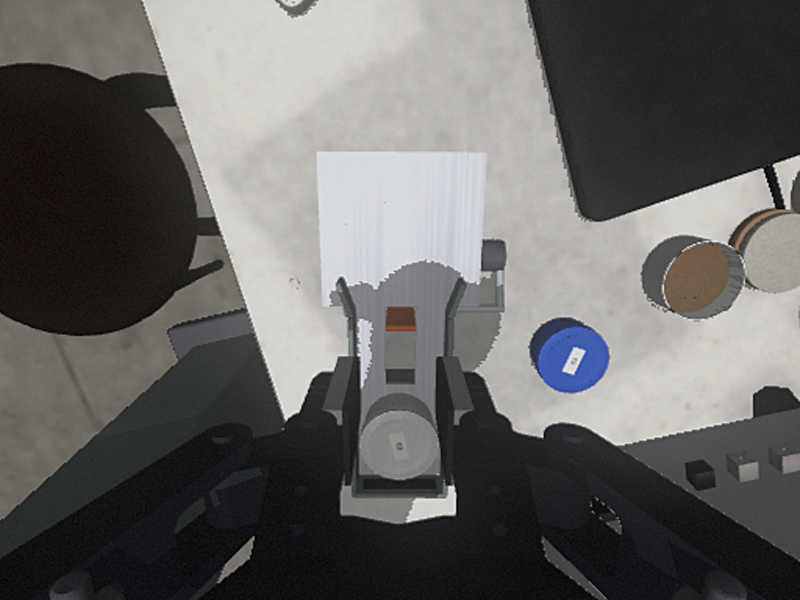

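View pics/s7.png

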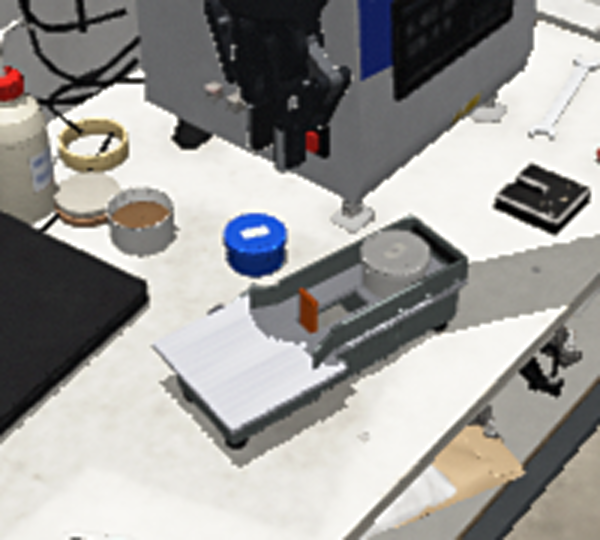

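View pics/t7.png

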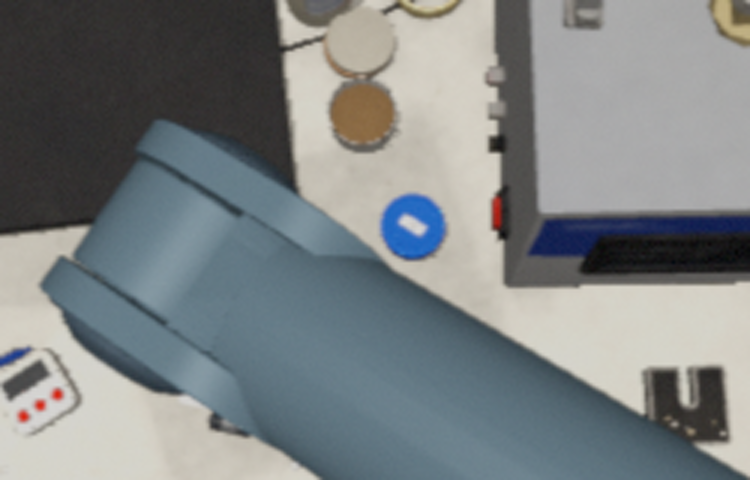

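servo_tool(rot=[[0,0,0],[0,0,0],[0,0,0],[0,0,0]], xyz=[[0,0,0],[0,0,0],[0,0,0],[0,0,0]], hand=[0.42,0.42,0.42,0.42])

```text
t: 10.05
position: [532.5, 381.3, 237.7]
tool_rot: [2.473, 1.937, -0.0]
ft_force: [0.2, -0.4, 0.3]
gripper_width: 0.294
```

```bash
python3 - <<'E'
from h import *
print(WC(ray("w7",399/1.5625,444/1.5625,82)), WC(ray("scene",170+397/3,120+251/3,82)))
print(arm.observe()["joint_velocities"].round(3), arm.observe()["ft_force"].round(1))
print(arm.finish_job())
E
```

```text
[86.1 -1.  82. ] [85.5 -5.9 82. ]
[-0.002 -0.    -0.001 -0.004  0.002 -0.    -0.   ] [ 0.2 -0.4  0.3]
the job is handed in; nothing more can be done
None
```

I pushed the aluminium lidded tin along the deck and over the flap into the bay. I then backed the fingers off and raised them clear, and handed the job in at about 10 s.

- **Tin:** The last pictures show it upright in the bay. The wrist camera put its centre at chute x ≈ 86 mm, y ≈ -1 mm. The scene camera agreed on x (85.5 mm) but gave y ≈ -6 mm. The wrist camera is closer, and its chute position is the one I used, so I trust it more. Both values are inside the ±15 mm limit.
- **Flap:** It had gone down under the tin, and looks upright again in the last wrist and scene pictures. I judged this by eye and did not measure the angle.
- **Other things:** The open tin, timer, slotted weight and blue tin look undisturbed. I did not measure their positions against the start.
- **Robot:** The wrist force readings I took never passed about 2 N, and the hand was clear of everything at the end.

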